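Open the square solvent bottle's push-and-turn safety cap

TASK

Open the square solvent bottle that is held in the aluminium cradle: press its winged safety cap firmly down, turn it anticlockwise while it is pressed (it is locked otherwise; do not force it), lift it off and set it down upright in the shallow aluminium tray, without dropping it. Leave the round bottle with the same cap alone.

Things in the scene. Friction and masses are not known exactly. Their poses are not given: they have to be found in the camera images.
- cap_wing (a point): Middle of the grip wing on the square bottle's grey cap: an upright bar 42 long (x), 12 thick (y), 24 high; z up. Round flat cap top (56 diameter) 12 below the point, lower rim 41 below; about 70 g. Locked as found. Pushed down 6 to 10 mm (7 N at first, 14 N at 8 mm, solid at 12 mm) and turned 60 (45 to 75) degrees anticlockwise from above while down, it is free; clear of the neck 35 mm up.
- square_bottle: The bottle to open: white plastic, 84 x 84 square body 100 tall, then shoulder and neck; fixed upright in a 126 x 126 cradle of 20 mm aluminium extrusion on the desk. Origin: centre of its underside, on the desk; z up. The locked cap sits on its axis, the wing along the bottle's x, the wing's middle 169 above the origin; 181 tall with the cap.
- round_bottle: A bystander: white plastic round bottle, 84 diameter, 181 tall with the same grey winged cap, standing loose on the desk. Not to be moved. Origin: centre of its underside; z up.
- tray: Shallow square aluminium tray fixed on the desk, empty, 130 x 130 outside, 16 high, walls and floor 4 thick. Origin: centre of its underside, on the desk; x and y along its sides. A cap standing upright in it has its wing's middle 45 above the origin.
Not all that is in view belongs to the job. What is shaped like the part that bears cap_wing but purple, red or yellow is not meant.

How it is judged:
By the outcome, as a careful person would: the job done as asked, in the order asked, and still so for the second after the job is handed in, with the robot touching nothing.
It also fails if it takes over 45 s, if anything falls off the work surface, if the arm or the gripper's body presses on something with over 40 N, if the wrist force passes 120 N, or if a joint passes its speed limit or range.

ROBOT

A 6-joint arm with a two-finger parallel gripper is mounted at the origin on the work surface. World frame = base frame: x ahead of the robot, y to its left, z up, the work surface at z = 0. Lengths are in mm, angles in rad, forces in N, time in s.
With the tool pointing down it reaches from about 350 to 875 mm from the base axis. Payload 4.2 kg.
Tool frame: the origin (TCP) lies at the very end of the fingers, on their centre line; the grasp point (between the pads) lies 19 mm behind it; z points along the fingers, y is the line along which they close (so a half turn about z gives the same grasp; the last joint's range is limited). The gripper opens to 85 mm and grips with 20 to 120 N. Pads are 22 mm wide; open, the fingers measure 114 mm over their backs; the gripper's body (76 mm by 85 mm) begins 54 mm behind the grasp point. The pads swing forward as they close: fully open they stand 13 mm farther back than shut.
Start: joints at [-1.075, 0.385, 0.008, 0, -1.194, -0.259], TCP at [146.638, -607.533, 231.312] pointing down, gripper open.
Joint ranges: [-3.14, 3.14], [-1.21, 2.06], [-1.07, 1.41], [-3.16, 2.05], [-2.99, -0.16], [-3.1, 3.1]. Speed limits (rad/s): [2.79, 2.79, 3.14, 3.14, 3.14, 3.14].

INTERFACE

Orientations are given as a unit quaternion [x, y, z, w].
In Python, from bench import read_state, get_image, camera_model, job_done gives the robot as it stands.
- The arm moves only by the shell command python3 -m handwheel 'ROWS'. ROWS is JSON, a list of rows, each a list of 7 numbers: the shift along the tool's x, y, z in m, then the turn, a rotation vector about the tool's x, y, z in rad, then the gripper's target within -1 to 1 (fully open at 1, half-way at 0, shut at -1). In form: [[dx, dy, dz, wx, wy, wz, jaw], ...]. A call has 1 to 10 rows; each row is the pose to reach, as a shift and turn from the pose commanded when the call began, along the tool's axes at that moment; what a row does not reach only later rows make up. A row lasts 1/8 s, in which the tool goes at most 62.5 mm and 10.7 degrees, less where a joint would pass 70% of its speed; a pose out of reach is approached as far as the arm can. A call with a gripper value outside its range is refused whole. The fingers move at their own pace and stop on an object; the grip force is fixed at half the most. Time passes only in rows, so rows that repeat a pose let the fingers close. It gives the time, the measured TCP pose, the force, the opening and the grip force at its end, in the units of the state.
- read_state(): the state, without advancing time (a new reading comes with each control period).
- get_image(name): name is "side" or "top" or "wrist"; returns (picture, depth): 400x640x3 uint8, blue, green, red; 400x640 float32, mm along the optical axis (not along the pixel's ray), 0 where there is no reading.
- camera_model(name): a dict with "K" (3x3 intrinsics, pixels), "rvec" (rotation vector, rad) and "tvec" (3), from world to camera coordinates, as OpenCV has them; the wrist camera has in their place "hand_eye" (4x4, takes a point from camera to tool coordinates, whose origin is the TCP and whose axes are the flange's). Camera axes: x right, y down, z forward; pixel columns grow to the right and rows downward; lengths in mm; the calibration is good to about 2 mm. A picture is of the moment at which its call begins: read the wrist's pose just before it. camera_model takes no time and is no camera call.
- job_done(): hands the job in; it is judged then, once.
The state is a dict: "clock": time; "joints": joint angles; "joint_vel": joint speeds; "joint_efforts": joint torques, N m; "position": TCP position; "ee_rot": TCP orientation; "contact_force": force on the tool from outside, world axes, zero at the start; "wrist_torque": the same for the moment, N m; "gripper_width": finger opening in mm; "grasp_force": force on a finger pad.
Only numpy, scipy, OpenCV 4.12 (cv2) and the standard library are available. Lean on these libraries where they do the work, as an engineer would, in place of code of your own. Each camera call takes 0.05 s, during which the arm holds its last target. There are 200 camera calls.

## Working session

There is one attempt and no reset: what is moved stays moved. The work goes in short steps, Python scripts to look and compute and a shell command to move; the robot and the scene stay as the last step left them, time stands still between calls to the robot, and variables do not carry over. Pictures are saved under pics/ and viewed, at most 10 in all, crops included, and the job is handed in when it is done.

```bash
mkdir -p pics
cat > h.py <<'E'
import numpy as np, cv2
from scipy.spatial.transform import Rotation as R
from bench import read_state, get_image, camera_model
def cam(n, st=None):
    m=camera_model(n); K=np.array(m["K"],float)
    if n=="wrist":
        H=np.array(m["hand_eye"],float); T=np.eye(4); T[:3,:3]=R.from_quat(st["ee_rot"]).as_matrix(); T[:3,3]=st["position"]
        W=T@H
        return K,W[:3,:3],W[:3,3]
    Rm=cv2.Rodrigues(np.array(m["rvec"],float))[0]; t=np.array(m["tvec"],float).ravel()
    return K,Rm.T,-Rm.T@t
def onplane(c,uv,z):
    K,Rw,o=c; uv=np.atleast_2d(np.array(uv,float)); d=(Rw@np.linalg.inv(K)@np.c_[uv,np.ones(len(uv))].T).T
    return o+d*((z-o[2])/d[:,2])[:,None]
def cloud(c,dep):
    K,Rw,o=c; v,u=np.mgrid[:dep.shape[0],:dep.shape[1]]
    p=np.stack([(u-K[0,2])/K[0,0]*dep,(v-K[1,2])/K[1,1]*dep,dep],-1)
    return p@Rw.T+o
E
python3 - <<'E'
from h import *
st=read_state(); print(st)
ims=[]
for n in ("top","side"):
    im,d=get_image(n); cv2.imwrite(f"pics/{n}0.png",im); np.savez(f"{n}0.npz",im=im,d=d); print(n,cam(n)[2])
E
```

```text
{'clock': 0.0, 'joints': array([-1.07540338e+00,  3.85584754e-01,  6.63734863e-03, -5.21306466e-04,
       -1.19399889e+00, -2.58599345e-01]), 'joint_vel': array([ 0.00110096, -0.00033998,  0.00021622,  0.00023127, -0.00262288,
       -0.00016501]), 'joint_efforts': array([ 2.18521727e-04, -3.92289770e+01,  1.88395536e+01,  4.18607354e+00,
       -4.61105257e-03,  1.15944528e-05]), 'position': array([ 146.50595621, -606.98925466,  230.20576085]), 'ee_rot': array([-1.18024820e-01,  9.93010034e-01,  1.08867698e-03, -1.70481343e-04]), 'contact_force': array([-0.34494519, -0.1309711 , -0.0239647 ]), 'wrist_torque': array([ 0.02158043, -0.04290225, -0.00109593]), 'grasp_force': 0.0, 'gripper_width': 85.5651672964265}
top [382.01276787 -64.24658938 912.68641039]
side [362.506568   716.11622535 716.23039143]
```

View pics/top0.png

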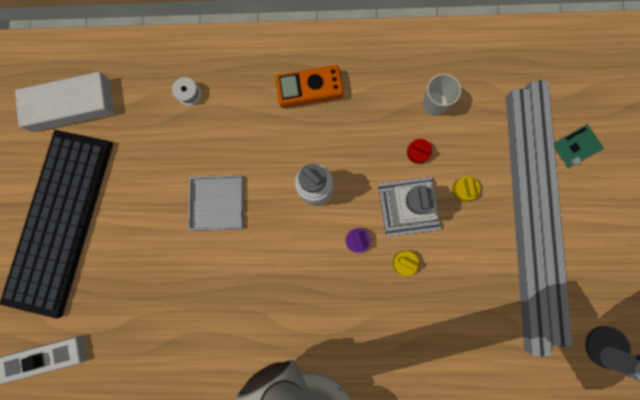

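View pics/side0.png

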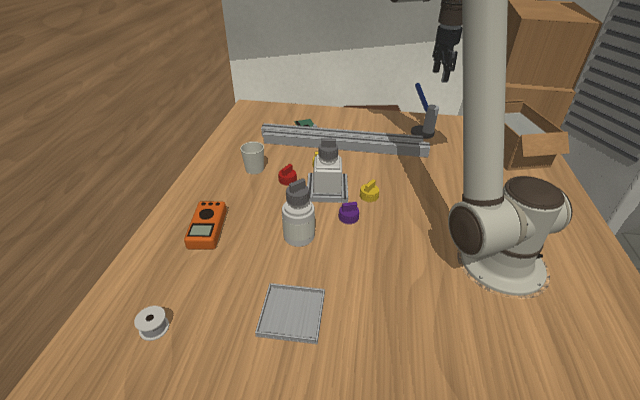

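The top picture shows two grey winged caps. The one at (420,200) sits on the square bottle in the cradle at (410,207), so it is the one meant. The one at (314,182) is on the loose round bottle, and the tray is at (217,203). The purple, red and yellow caps at (358,240), (420,151), (467,188) and (406,263) are decoys. I'll confirm with a crop and measure.

Run:
```python
from h import *
z=np.load("top0.npz"); im,d=z["im"],z["d"]; c=cam("top"); P=cloud(c,d)
def rep(name,u0,u1,v0,v1,zl,zh):
    m=np.zeros(d.shape,bool); m[v0:v1,u0:u1]=True; m&=(d>0)&(P[...,2]>zl)&(P[...,2]<zh)
    q=P[m]; r=cv2.minAreaRect(q[:,:2].astype(np.float32)); print(name,len(q),q.mean(0).round(1),r)
rep("wing",385,450,165,245,172,195)
rep("captop",385,450,165,245,148,195)
rep("cradle",370,450,165,245,12,26)
rep("rwing",290,340,155,210,172,195)
rep("rbottle",290,340,155,210,148,195)
rep("tray",180,255,165,240,9,24)
cv2.imwrite("pics/crop0.png",cv2.resize(im[150:270,280:460],None,fx=4,fy=4,interpolation=cv2.INTER_CUBIC))
```

```text
wing 158 [ 476.4 -232.   180.2] ((476.6529846191406, -232.67001342773438), (41.82804489135742, 12.19025707244873), 7.208333492279053)
captop 653 [ 475.4 -230.7  162.7] ((476.25347900390625, -232.67176818847656), (56.04816818237305, 55.38169860839844), 43.93598175048828)
cradle 1152 [ 466.1 -216.8   20.1] ((469.403564453125, -213.8143310546875), (135.62307739257812, 166.83035278320312), 7.13663387298584)
rwing 135 [522.6 -14.1 180.3] ((523.0015869140625, -14.16164779663086), (41.63376998901367, 12.188720703125), 46.75642395019531)
rbottle 606 [521.4 -14.6 162.1] ((523.1394653320312, -14.537956237792969), (55.025047302246094, 55.449310302734375), 88.57356262207031)
tray 430 [492.4 234.2  14.6] ((490.5675354003906, 229.7777099609375), (130.23439025878906, 131.1779022216797), 1.6179804801940918)
```

View pics/crop0.png

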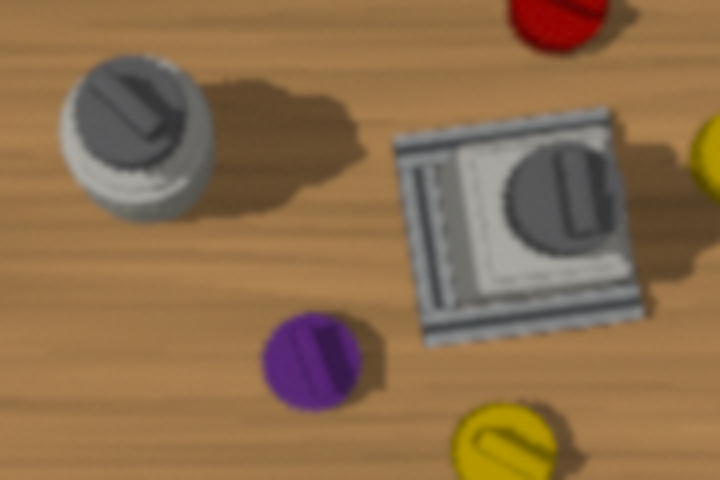

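The crop confirms it: the square bottle sits in the cradle, and its grey cap's wing runs nearly along world x (7°). I'll work out the shift to above the wing.

```bash
cat >> h.py <<'E'
def go(x,y,z,yaw_y_deg):
    """shift (m, tool axes) and turn (rad) from present pose to a tool-down pose whose tool y is at yaw_y (mod 180)"""
    s=read_state(); M=R.from_quat(s["ee_rot"])
    a=np.radians(yaw_y_deg); best=None
    for b in (a,a+np.pi):
        Y=np.array([np.cos(b),np.sin(b),0]); Z=np.array([0,0,-1.]); G=R.from_matrix(np.c_[np.cross(Y,Z),Y,Z])
        w=(M.inv()*G).as_rotvec()
        if best is None or np.linalg.norm(w)<np.linalg.norm(best): best=w
    print("pos",s["position"].round(1),"row",(M.inv().apply(np.array([x,y,z])-s["position"])/1000).round(4),best.round(3),"F",s["contact_force"].round(1),"w",round(s["gripper_width"],1),s["grasp_force"],"j6",s["joints"][5].round(2),"t",s["clock"])
E
python3 -c "
from h import *
go(476.7,-232.7,235,97.2)"
```

```text
pos [ 146.5 -607.   230.3] row [-0.4087  0.2865 -0.0041] [ 0.002 -0.     0.111] F [ 0.5  0.3 -0.4] w 85.3 0.0 j6 -0.26 t 0.1
```

```bash
python3 -m handwheel '[[-0.409,0.2865,-0.004,0,0,0.111,1],[-0.409,0.2865,-0.004,0,0,0.111,1],[-0.409,0.2865,-0.004,0,0,0.111,1],[-0.409,0.2865,-0.004,0,0,0.111,1],[-0.409,0.2865,-0.004,0,0,0.111,1],[-0.409,0.2865,-0.004,0,0,0.111,1],[-0.409,0.2865,-0.004,0,0,0.111,1],[-0.409,0.2865,-0.004,0,0,0.111,1],[-0.409,0.2865,-0.004,0,0,0.111,1],[-0.409,0.2865,-0.004,0,0,0.111,1]]'
python3 - <<'E'
from h import *
s=read_state(); im,d=get_image("wrist"); c=cam("wrist",s); P=cloud(c,d); cv2.imwrite("pics/w1.png",im)
m=(d>0)&(P[...,2]>172)&(P[...,2]<190)&(np.hypot(P[...,0]-476,P[...,1]+232)<40)
q=P[m]; print(len(q), q.mean(0) if len(q) else 0, cv2.minAreaRect(q[:,:2].astype(np.float32)) if len(q) else 0)
go(476.7,-232.7,158,97.2)
E
```

```text
clock: 1.35
position: [476.7, -232.7, 234.8]
ee_rot: [-0.063, 0.998, 0.0, -0.001]
contact_force: [-0.2, -0.8, 0.2]
gripper_width: 85.5
grasp_force: 0.0
1156 [ 475.56436364 -233.84627395  180.5120056 ] ((477.1450500488281, -233.76805114746094), (41.99358367919922, 11.893105506896973), 7.505755424499512)
pos [ 476.4 -233.3  234.9] row [-0.0005  0.0006  0.0769] [ 0.    -0.001 -0.   ] F [-0.3  0.  -0.9] w 85.4 0.0 j6 -1.3 t 1.4
```

View pics/w1.png

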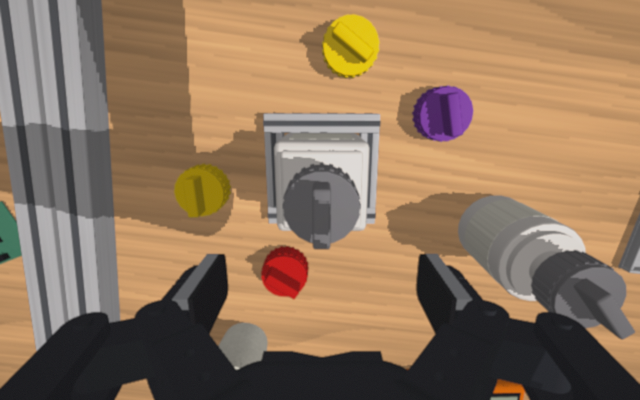

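The picture shows the wing at (321,215), centred between the fingers, and it measures within 1 mm of the estimate. Next I'll descend and close.

```bash
python3 -m handwheel '[[-0.0005,0.0005,0.04,0,0,0,1],[-0.0005,0.0005,0.076,0,0,0,1],[-0.0005,0.0005,0.076,0,0,0,1],[-0.0005,0.0005,0.076,0,0,0,-1],[-0.0005,0.0005,0.076,0,0,0,-1],[-0.0005,0.0005,0.076,0,0,0,-1],[-0.0005,0.0005,0.076,0,0,0,-1],[-0.0005,0.0005,0.076,0,0,0,-1],[-0.0005,0.0005,0.076,0,0,0,-1]]'; python3 -m handwheel '[[0,0,0,0,0,0,-1],[0,0,0,0,0,0,-1]]'
```

```text
clock: 2.52
position: [477.8, -232.7, 160.1]
ee_rot: [-0.063, 0.998, -0.0, 0.0]
contact_force: [-1.8, 0.5, 4.8]
gripper_width: 10.7
grasp_force: 62.0
clock: 2.78
position: [477.8, -232.7, 160.1]
ee_rot: [-0.063, 0.998, -0.0, 0.0]
contact_force: [-1.7, -0.1, 5.9]
gripper_width: 10.4
grasp_force: 62.1
```

```bash
python3 -m handwheel '[[0,0,0.003,0,0,0,-1],[0,0,0.006,0,0,0,-1],[0,0,0.009,0,0,0,-1],[0,0,0.009,0,0,0,-1],[0,0,0.009,0,0,0,-1]]'
```

```text
clock: 3.4
position: [477.8, -232.7, 152.4]
ee_rot: [-0.063, 0.998, -0.001, 0.001]
contact_force: [-3.7, 2.8, 12.4]
gripper_width: 10.4
grasp_force: 63.2
```

```bash
python3 -m handwheel '[[0,0,0.0015,0,0,0,-1],[0,0,0.0015,0,0,0,-1],[0,0,0.0015,0,0,-0.12,-1],[0,0,0.0015,0,0,-0.24,-1],[0,0,0.0015,0,0,-0.35,-1],[0,0,0.0015,0,0,-0.35,-1]]'; python3 -c "
from h import *
s=read_state();print(s['wrist_torque'],s['joints'])"
```

```text
clock: 4.15
position: [479.3, -233.0, 151.7]
ee_rot: [-0.237, 0.972, -0.002, 0.002]
contact_force: [-1.2, 1.6, 12.7]
gripper_width: 10.6
grasp_force: 63.3
[0.64272165 0.51496972 0.09679107] [-0.14706896  0.30119233 -0.3359193   0.00166592 -0.92865273 -0.94669157]
```

```bash
python3 -m handwheel '[[0,0,0.001,0,0,-0.12,-1],[0,0,0.001,0,0,-0.24,-1],[0,0,0.001,0,0,-0.36,-1],[0,0,0.001,0,0,-0.48,-1],[0,0,0.001,0,0,-0.6,-1],[0,0,0.001,0,0,-0.73,-1],[0,0,0.001,0,0,-0.73,-1],[0,0,0.001,0,0,-0.73,-1]]'; python3 -c "
from h import *
s=read_state();print(s['wrist_torque'],s['joints']); im,d=get_image('wrist');cv2.imwrite('pics/w2.png',im)
Y=R.from_quat(s['ee_rot']).as_matrix()[:,1];print(np.degrees(np.arctan2(Y[1],Y[0])))"
```

```text
clock: 5.15
position: [479.0, -233.0, 150.7]
ee_rot: [-0.568, 0.823, -0.002, 0.001]
contact_force: [-2.2, 1.7, 13.5]
gripper_width: 10.4
grasp_force: 63.4
[0.56492379 0.76907075 0.04584608] [-0.14717109  0.30209885 -0.33742339  0.00192158 -0.92688053 -0.21726685]
159.18522012871665
```

View pics/w2.png

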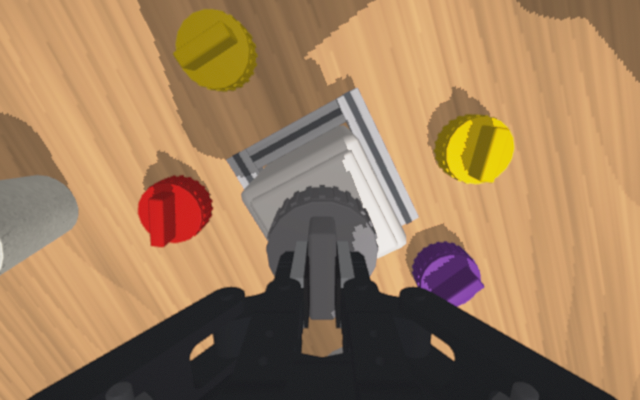

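The wing at (322,260) is still in the pads and turned about 62° with the gripper. I'll lift gently and watch the force.

```bash
python3 -m handwheel '[[0,0,-0.006,0,0,0,-1],[0,0,-0.012,0,0,0,-1],[0,0,-0.018,0,0,0,-1],[0,0,-0.018,0,0,0,-1]]'
```

```text
clock: 5.7
position: [477.1, -232.3, 165.4]
ee_rot: [-0.567, 0.824, 0.0, -0.0]
contact_force: [0.3, -0.1, -0.8]
gripper_width: 10.6
grasp_force: 61.3
```

```bash
python3 -m handwheel '[[0,0,-0.015,0,0,0,-1],[0,0,-0.03,0,0,0,-1],[0,0,-0.05,0,0,0,-1],[0,0,-0.08,0,0,0,-1],[0,0,-0.11,0,0,0,-1],[0,0,-0.14,0,0,0,-1],[0,0,-0.14,0,0,0,-1]]'
python3 - <<'E'
from h import *
im,d=get_image("side"); s=read_state(); c=cam("side"); P=cloud(c,d)
cv2.imwrite("pics/s2.png",cv2.resize(im[50:270,220:440],None,fx=2.7,fy=2.7))
go(490.6,229.8,305,159.2)
E
```

```text
clock: 6.58
position: [478.6, -232.9, 309.5]
ee_rot: [-0.567, 0.824, -0.003, 0.002]
contact_force: [0.0, -0.2, -0.3]
gripper_width: 10.6
grasp_force: 61.3
pos [ 477.7 -232.5  307.3] row [-0.4364  0.1531  0.0023] [-0.003  0.001 -0.002] F [-0.4 -0.8 -1.6] w 10.5 61.26829147338867 j6 -0.22 t 6.625
```

View pics/s2.png

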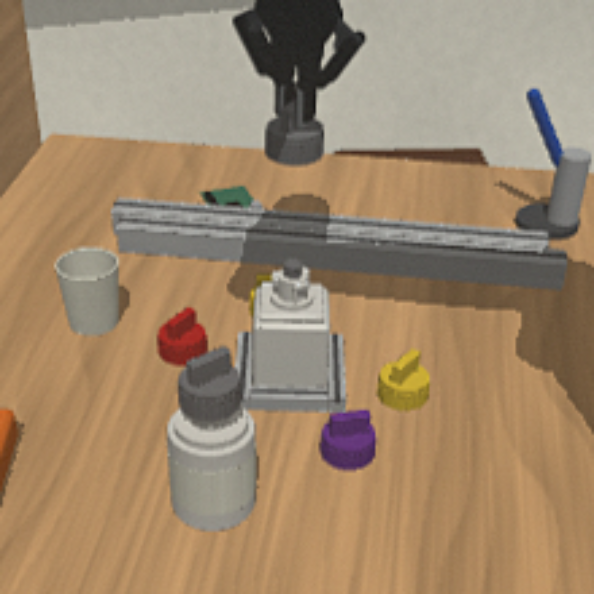

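The bottle's neck is bare at (290,285), and the cap hangs level in the gripper at (293,138). Next I'll carry it over the tray.

```bash
python3 -m handwheel '[[-0.022,0.008,0.002,0,0,0,-1],[-0.066,0.023,0.002,0,0,0,-1],[-0.12,0.042,0.002,0,0,0,-1],[-0.174,0.061,0.002,0,0,0,-1],[-0.229,0.08,0.002,0,0,0,-1],[-0.284,0.1,0.002,0,0,0,-1],[-0.34,0.119,0.002,0,0,0,-1],[-0.39,0.137,0.002,0,0,0,-1],[-0.425,0.149,0.002,0,0,0,-1],[-0.4364,0.1531,0.002,0,0,0,-1]]';python3 -m handwheel '[[0,0,0,0,0,0,-1],[0,0,0,0,0,0,-1]]'
python3 - <<'E'
from h import *
go(490.6,229.8,60,159.2)
s=read_state(); im,d=get_image("wrist"); P=cloud(cam("wrist",s),d)
m=(d>0)&(P[...,2]>9)&(P[...,2]<22)&(abs(P[...,0]-490)<90)&(abs(P[...,1]-230)<90)
q=P[m]; print(len(q), q.mean(0) if len(q) else 0, cv2.minAreaRect(q[:,:2].astype(np.float32)))
E
```

```text
clock: 7.88
position: [489.5, 231.4, 302.2]
ee_rot: [-0.568, 0.823, 0.0, -0.002]
contact_force: [0.7, -0.1, 0.2]
gripper_width: 10.7
grasp_force: 61.3
clock: 8.12
position: [490.0, 228.6, 303.6]
ee_rot: [-0.567, 0.824, -0.0, -0.0]
contact_force: [-0.3, -0.5, -1.1]
gripper_width: 10.7
grasp_force: 61.3
pos [490.  228.6 303.6] row [-1.500e-03 -2.000e-04  2.436e-01] [ 0.    -0.001 -0.003] F [-0.3 -0.5 -1.1] w 10.7 61.26975774765015 j6 -1.1 t 8.125
990 [483.33568174 211.91103377  15.28986851] ((491.9668273925781, 229.98199462890625), (130.19879150390625, 130.0790557861328), 1.4308369159698486)
```

```bash
python3 -m handwheel '[[-0.0015,0,0.03,0,0,0,-1],[-0.0015,0,0.08,0,0,0,-1],[-0.0015,0,0.13,0,0,0,-1],[-0.0015,0,0.18,0,0,0,-1],[-0.0015,0,0.22,0,0,0,-1],[-0.0015,0,0.245,0,0,0,-1],[-0.0015,0,0.258,0,0,0,-1],[-0.0015,0,0.258,0,0,0,-1]]'; python3 -m handwheel '[[0,0,0.003,0,0,0,-1],[0,0,0.006,0,0,0,-1],[0,0,0.006,0,0,0,-1]]'
```

```text
clock: 9.18
position: [490.9, 230.5, 45.7]
ee_rot: [-0.567, 0.824, -0.0, -0.0]
contact_force: [0.7, 0.0, -0.5]
gripper_width: 10.4
grasp_force: 61.3
clock: 9.55
position: [490.8, 231.3, 40.2]
ee_rot: [-0.567, 0.824, 0.0, 0.0]
contact_force: [0.2, 0.8, -0.9]
gripper_width: 10.5
grasp_force: 61.3
```

```bash
python3 -m handwheel '[[0,0,0.0015,0,0,0,-1],[0,0,0.003,0,0,0,-1],[0,0,0.003,0,0,0,-1]]'; python3 -m handwheel '[[0,0,0.001,0,0,0,-1],[0,0,0.002,0,0,0,-1],[0,0,0.002,0,0,0,-1]]'
```

```text
clock: 9.93
position: [490.6, 231.1, 36.7]
ee_rot: [-0.567, 0.824, -0.0, -0.0]
contact_force: [-0.3, -0.5, -1.1]
gripper_width: 10.5
grasp_force: 61.3
clock: 10.3
position: [490.9, 231.2, 36.1]
ee_rot: [-0.567, 0.824, -0.0, 0.0]
contact_force: [-3.7, -0.8, 8.0]
gripper_width: 10.6
grasp_force: 62.6
```

The cap is standing on the tray floor (8 N). I'll release it, then rise.

```bash
python3 -m handwheel '[[0,0,-0.001,0,0,0,-1],[0,0,-0.001,0,0,0,-0.4],[0,0,-0.001,0,0,0,-0.4],[0,0,-0.001,0,0,0,0],[0,0,-0.001,0,0,0,0],[0,0,-0.001,0,0,0,0]]'; python3 -m handwheel '[[0,0,-0.01,0,0,0,0],[0,0,-0.03,0,0,0,0],[0,0,-0.07,0,0,0,0],[0,0,-0.12,0,0,0,0],[0,0,-0.17,0,0,0,0],[0,0,-0.2,0,0,0,0],[0,0,-0.2,0,0,0,0]]'
python3 - <<'E'
from h import *
s=read_state(); im,d=get_image("wrist"); P=cloud(cam("wrist",s),d)
q=P[(d>0)&(P[...,2]>25)&(P[...,2]<70)&(np.hypot(P[...,0]-491,P[...,1]-231)<60)]
w=q[q[:,2]>50]; print(q[:,2].max(), np.median(w,0), cv2.minAreaRect(w[:,:2].astype(np.float32)))
im2,_=get_image("side"); cv2.imwrite("pics/end.png",np.hstack([cv2.resize(im,(400,250)),cv2.resize(im2,(400,250))]))
E
```

```text
clock: 11.05
position: [490.7, 231.2, 35.7]
ee_rot: [-0.567, 0.824, -0.0, -0.0]
contact_force: [0.4, -0.3, -0.4]
gripper_width: 42.4
grasp_force: 0.0
clock: 11.92
position: [491.9, 231.9, 239.6]
ee_rot: [-0.567, 0.824, 0.0, 0.004]
contact_force: [-0.8, 0.5, -0.7]
gripper_width: 42.8
grasp_force: 0.0
58.82768565610132 [490.50427651 229.12774057  56.79532825] ((490.7014465332031, 229.9136962890625), (41.50078201293945, 10.50924301147461), 68.96495819091797)
```

View pics/end.png

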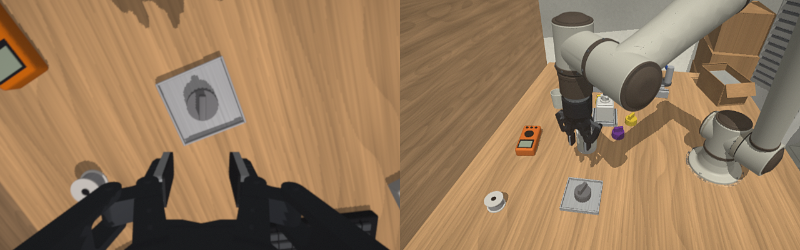

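The cap stands upright in the middle of the tray at (202,98) in the left view, with its wing top at about 57 mm, as expected. The gripper is well clear.

```bash
python3 -c "
from bench import job_done
print(job_done())"
```

```text
the job is handed in; nothing more can be done
None
```

I opened the square bottle and set its cap upright in the middle of the tray, with the gripper released and clear and the round bottle left alone; I handed the job in at about 12 s, and no verdict came back.

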